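Fit the cell plate, then find the socket for the tie-down nut

ROBOT

A 7-joint arm with a two-finger parallel gripper is mounted at the origin on the work surface. World frame = base frame: x ahead of the robot, y to its left, z up, the work surface at z = 0. Lengths are in m, angles in rad, forces in N, time in s.
With the tool pointing down it reaches from about 0.425 to 0.95 m from the base axis. Payload 4.7 kg.
Tool frame: the origin (TCP) lies on the centre line of the jaws, within the pads' length; the fingertips stand robot.nose_length ahead of it and the grasp point (between the pads) lies 8 mm behind it (robot.nose_length is the distance from the TCP to the fingertips, in m); z points along the fingers, y is the line along which they close (so a half turn about z gives the same grasp; the last joint's range is limited). The gripper opens to 85 mm and grips with 20 to 120 N. Pads are 22 mm wide; open, the fingers measure 114 mm over their backs; the gripper's body (76 mm by 85 mm) begins 54 mm behind the grasp point. The pads swing forward as they close: fully open they stand 13 mm farther back than shut.
Start: joints at [-1.35, 0.469, -0.049, 1.532, 0.024, 1.141, -0.082], TCP at [0.167, 0.654, 0.242] pointing down, gripper open.
Joint ranges: [-2.59, 2.59], [-0.33, 1.99], [-1.39, 1.29], [0.1, 2.45], [-1.04, 4.18], [0.21, 1.99], [-2.66, 2.66]. Speed limits (rad/s): [2.57, 2.57, 3.14, 3.14, 3.14, 3.14, 3.14].

INTERFACE

Orientations are given as [roll, pitch, yaw] about the fixed x, y, z axes, in that order (R = Rz(yaw) Ry(pitch) Rx(roll)).
In Python, from plant import robot gives the robot as it stands. Calls block until the motion is done:
- robot.goto(position, orientation): joint-space move of the TCP to a pose.
- robot.move_straight(position, vel=0.15, attitude=None, contact_N=None): straight line of the TCP; attitude=None keeps the orientation; vel is the mean speed in m/s. With contact_N (N) it stops when the force on the tool has changed by that much, and returns True; else False.
- robot.move_joints(angles): joint-space move.
- robot.grip(opening, strength=None): opening from 0.0 (shut) to 1.0 (fully open); strength is the grip in N (None keeps the last); returns when the fingers have stopped.
- robot.sleep(seconds).
- robot.inverse_kinematics(position, orientation): joint angles nearest the present ones, or None.
- robot.sense(): the state.
- robot.grab_frame(name): name is "side" or "top" or "wrist"; returns a dict with "image" (400x640x3 uint8, red, green, blue), "range_z" (400x640 float32, m along the optical axis (not along the pixel's ray), 0 where there is no reading), "fx", "fy", "cx", "cy" (pixels), "R" (3x3) and "t" (3): a world point X has camera coordinates R X + t. Camera axes: x right, y down, z forward; pixel columns grow to the right and rows downward; lengths in m; the calibration is good to about 2 mm. The wrist camera is an equidistant fisheye: a pixel r from the principal point sees the ray r / f radians off the axis. A picture is of the moment at which its call begins.
A pose or a line that the arm cannot do raises robot.IKError and nothing moves.
- robot.close_job(): hands the job in; it is judged then, once.
The state is a dict: "t": time; "joint_pos": joint angles; "joint_velocities": joint speeds; "effort": joint torques, N m; "tcp_pos": TCP position; "tcp_rot": TCP orientation; "wrist_force": force on the tool from outside, world axes, zero at the start; "torque": the same for the moment, N m; "opening": opening from 0.0 (shut) to 1.0 (fully open); "gripper_force": force on a finger pad.
Only numpy, scipy, OpenCV 4.12 (cv2) and the standard library are available. Lean on these libraries where they do the work, as an engineer would, in place of code of your own. Each camera call takes 0.05 s, during which the arm holds its last target. There are 200 camera calls.

TASK

Slide the tabbed metal plate from its wooden stand fully home into the open slot of the ribbed black box and let go of it. Then try the two sockets from the tray on the hex nut beside the box to find the one that goes right down over it; a socket that does not fit goes back upright on the tray, and you finish still gripping the fitting one, fully seated on the nut. Leave the other things on the bench where they are.

Things in the scene. Friction and masses are not known exactly. Their poses are not given: they have to be found in the camera images.
- slot (a point): centre of the mouth of the one open slot in the ribbed black box (140 x 120 mm, 68 mm high, fixed to the bench). Level with the box's top face. The slot is upright, 12 mm wide along this point's x, 94 mm long along y and 60 mm deep, bevelled at the mouth (3 mm on the long sides, 6 mm at the ends); z is up. The other slots of the box are filled flush.
- nut (a point): centre of the top face of the steel hex nut on the box's tie-down lug, 105 mm along the slot's +y from the slot's centre. 27 mm across flats, 22 mm high, upper 3 mm tapering to 23.5 mm; it stands on a washer 22 mm below this point; a 10 mm stud stands 6 mm proud of it. z up; two of its flats face +x and -x of this point (parallel to the slot). It does not turn.
- plate_mid (a point): centre of the loose aluminium plate (0.14 to 0.28 kg), on edge in a wooden stand. 10 mm thick along x, 100 mm high along z: the lower 60 mm is 90 mm long along y, the upper 40 mm is a tab 40 mm long along y, to be gripped across its thickness. This point is 50 mm above the lower edge. Either face may go either way. Home in the slot, it is 10 mm below the slot's mouth.
- stand: wooden stand of the plate, 72 x 112 mm, 28 mm high, fixed; origin under its centre. The plate rests 8 mm up in a groove 16 mm wide and 98 mm long along y, 20 mm deep.
- tray: shallow aluminium tray, 200 x 100 mm (x, y), its floor 4 mm and its rim 10 mm above the bench, fixed; origin under its centre. The two sockets stand on it.
- socket_1_mid (a point): centre of one of two loose steel sockets that look alike (0.2 to 0.42 kg), standing upright on the tray, open end down: round barrel 46 mm across and 46 mm high, on top a flat grip 14 mm thick along x, 34 mm wide along y, 44 mm high. This point is half-way up, 45 mm above the open end. The hex opening is 34 mm deep, two of its flats facing +x and -x.
- socket_2_mid (a point): the other socket, same outside and same point as socket_1_mid; its opening has another size.
- amber_jar: amber jar with a blue cap, 64 mm across, 110 mm tall; bystander, leave alone. Origin: at its middle on the underside
- white_bottle: white bottle with a blue cap, 60 mm across, 150 mm tall; bystander, leave alone. Origin: at its middle on the underside
- foam_block: pale yellow block, 70 x 60 x 30 mm, lying flat; bystander, leave alone. Origin: at its middle on the underside
- wrench: open wrench, 170 mm long, lying flat; bystander, leave alone. Origin: on the underside, within its length
- beaker: glass beaker, 64 mm across, 85 mm tall; bystander, leave alone. Origin: at its middle on the underside
- spare_plate: flat metal plate without a tab, 100 x 80 x 12 mm, lying flat; bystander, leave alone. Origin: at its middle on the underside
- socket_1: the same socket as socket_1_mid; origin at the centre of its open end. Of the two, only one opening (unknown which) goes over the nut, with 2 mm play across flats; the other is clearly too small and stops on its top. Fully seated, the open end is at the washer and the socket's mid point 23 mm above the nut's top face.
- socket_2: the same socket as socket_2_mid; origin at the centre of its open end, same axes.
- plate: the same plate as plate_mid; origin at the middle of its lower edge, same axes.

How it is judged:
By the outcome, as a careful person would: the job done as asked, in the order asked, and still so for the second after the job is handed in, while the arm keeps its last pose, push and grip.
It also fails if it takes over 64 s, if anything falls off the work surface, if the arm or the gripper's body presses on something with over 40 N, if the wrist force passes 120 N, or if a joint passes its speed limit or range.

## Working session

There is one attempt and no reset: what is moved stays moved. The work goes in short steps, each a Python script; the robot and the scene stay as the last script left them, time stands still between calls to the robot, and variables do not carry over. Pictures are saved under pics/ and viewed, at most 10 in all, crops included, and the job is handed in when it is done.

```bash
ls; mkdir -p pics; python3 - <<'E'
from plant import robot
import cv2,numpy as np
print(robot.nose_length, robot.sense())
for n in("top","side"):
    f=robot.grab_frame(n); np.savez(n+".npz",**f)
    cv2.imwrite(f"pics/{n}0.png",f["image"][:,:,::-1])
    print(n,f["fx"],f["cx"],f["cy"],f["R"],f["t"])
E
```

```text
pics
0.011 {'t': 0.0, 'joint_pos': array([-1.3499064 ,  0.46945641, -0.04861847,  1.53370947,  0.02412043,
        1.14099836, -0.08229764]), 'joint_velocities': array([-0.00022159, -0.00030179, -0.00165636,  0.00184137,  0.00060392,
       -0.00211913,  0.00028428]), 'effort': array([-5.60834758e-05, -5.10293877e+01, -4.71797562e-02, -2.37714744e+01,
        1.05245848e-02,  7.32775312e-03, -1.24541052e-05]), 'tcp_pos': array([0.16670005, 0.65350228, 0.24124481]), 'tcp_rot': array([-3.13960933e+00,  8.14556455e-05,  2.89186666e+00]), 'wrist_force': array([-0.1910594 , -0.27218174,  0.18713363]), 'torque': array([-0.05723119,  0.00073202, -0.01865854]), 'gripper_force': 0.0, 'opening': 0.9988251770956337}
top 381.05105120822043 320.5012277266566 196.6626554144469 [[ 0.03291038 -0.99945293 -0.00327802]
 [-0.97242162 -0.03126223 -0.2311252 ]
 [ 0.23089628  0.01079403 -0.97291849]] [-0.02615153  0.57136411  0.88810189]
side 494.3347030999787 319.5784137894102 213.38468933978425 [[ 0.83154313 -0.55530122  0.01328822]
 [-0.38577055 -0.59455879 -0.70546504]
 [ 0.39964623  0.58149841 -0.70862013]] [-0.49185452  0.25539348  1.1060631 ]
```

View pics/top0.png

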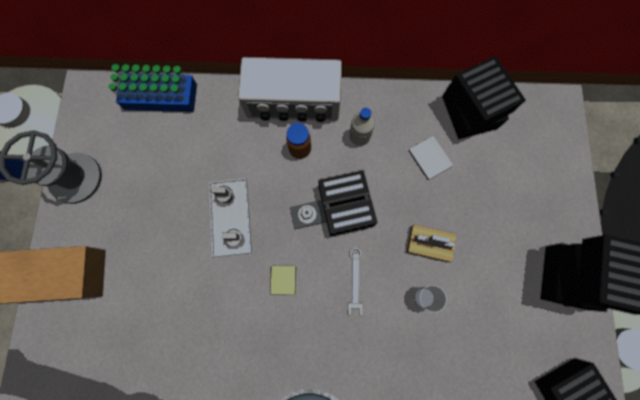

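View pics/side0.png

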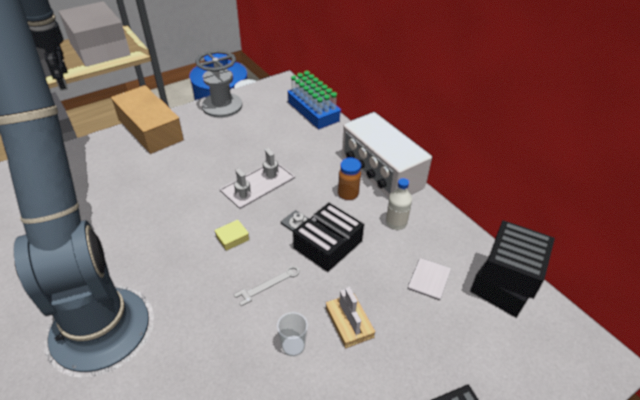

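The top view shows the tray at (231,218) with sockets at about (222,193) and (232,237), the nut at (308,213), the box at (347,203) and the stand with plate at (433,242). The slot is the dark band between the two white fills. Next I'll fit the coarse poses from the depth.

```bash
cat > h.py <<'E'
import numpy as np,cv2
def cloud(f,fish=False):
    Z=f["range_z"].astype(float); v,u=np.mgrid[:Z.shape[0],:Z.shape[1]]
    a=(u-f["cx"])/f["fx"]; b=(v-f["cy"])/f["fy"]
    if fish:
        r=np.hypot(a,b)+1e-9; k=np.tan(np.minimum(r,1.5))/r; a=a*k; b=b*k
    P=np.stack([a*Z,b*Z,Z],-1)
    W=(P-f["t"])@f["R"]; W[Z<=0]=np.nan
    return W
def proj(f,X,fish=False):
    c=np.asarray(X)@f["R"].T+f["t"]; x=c[...,0]/c[...,2]; y=c[...,1]/c[...,2]
    if fish:
        r=np.hypot(x,y)+1e-9; k=np.arctan(r)/r; x=x*k;y=y*k
    return np.stack([f["cx"]+f["fx"]*x,f["cy"]+f["fy"]*y],-1)
def rect(p):
    (c,s,a)=cv2.minAreaRect((p[:,:2]*1000).astype(np.float32)); return np.round(c,1),np.round(s,1),round(a,1),len(p)
E
python3 - <<'E'
from h import *
for n in("top","side"):
    f=dict(np.load(n+".npz")); W=cloud(f); z=W[...,2]
    top=dict(np.load("top.npz"));Wt=cloud(top)
    print(n)
    def near(uv,r,z0,z1):
        c=Wt[uv[1],uv[0]]; m=(np.hypot(W[...,0]-c[0],W[...,1]-c[1])<r)&(z>z0)&(z<z1); return W[m]
    for nm,uv,r,z0,z1 in [("box",(347,203),.13,.062,.073),("nut",(308,213),.04,.015,.06),("plate",(433,242),.08,.05,.13),("plate hi",(433,242),.08,.09,.13),("stand",(433,242),.09,.02,.034),("s1",(222,193),.05,.06,.1),("s2",(232,237),.05,.06,.1),("s1b",(222,193),.05,.042,.056),("s2b",(232,237),.05,.042,.056),("tray",(231,218),.15,.002,.016)]:
        p=near(uv,r,z0,z1)
        if len(p)>3: print(nm,*rect(p),"z",np.percentile(p[:,2],[5,50,95]).round(3))
f=dict(np.load("top.npz"));a=cv2.resize(f["image"][150:270,200:470,::-1],None,fx=2.9,fy=2.9,interpolation=cv2.INTER_CUBIC);cv2.imwrite("pics/topz.png",a)
E
```

```text
top
box [564.2 -74.2] [144.7 120.1] 14.8 2453 z [0.064 0.067 0.07 ]
nut [532.2  25. ] [52.6 47.7] 39.5 128 z [0.015 0.034 0.041]
plate [ 471.6 -291.6] [89.3 10.8] 78.4 261 z [0.055 0.073 0.109]
plate hi [ 471.8 -291.6] [40.5 10.4] 78.3 101 z [0.093 0.106 0.109]
stand [ 471.7 -294.3] [112.1  72.5] 78.9 935 z [0.024 0.027 0.03 ]
s1 [575.9 242.4] [14.6 32.7] 0.1 130 z [0.063 0.092 0.096]
s2 [465.3 207. ] [14.3 32.9] 2.6 117 z [0.068 0.092 0.096]
s1b [577.3 242.7] [37.7 41.9] 53.5 88 z [0.046 0.049 0.052]
s2b [465.3 209.1] [39.8 38.8] 78.5 106 z [0.046 0.05  0.053]
tray [520.8 224.4] [291.2 292. ] 41.4 2532 z [0.002 0.004 0.01 ]
side
box [564.5 -77. ] [147.2 123. ] 14.5 1932 z [0.065 0.069 0.072]
nut [533.7  31.8] [48.9 47.7] 18.6 144 z [0.016 0.032 0.041]
plate [ 472.3 -294.9] [91.4 12. ] 78.7 401 z [0.054 0.072 0.11 ]
plate hi [ 472.8 -294.2] [42.9 11.5] 78.1 138 z [0.092 0.107 0.111]
stand [ 472.2 -297.7] [114.6  73.3] 78.4 1046 z [0.023 0.029 0.032]
s1 [577.  239.7] [37.2 16.9] 89.3 123 z [0.062 0.082 0.096]
s2 [465.8 204.3] [16.3 37.1] 4.4 130 z [0.063 0.085 0.096]
s1b [574.6 241.2] [34.3 43.5] 54.9 57 z [0.044 0.05  0.055]
s2b [467.7 203.3] [33.9 42.5] 76.8 67 z [0.047 0.051 0.055]
tray [521.7 225.1] [297.8 294.4] 31.3 2210 z [0.002 0.004 0.011]
```

View pics/topz.png

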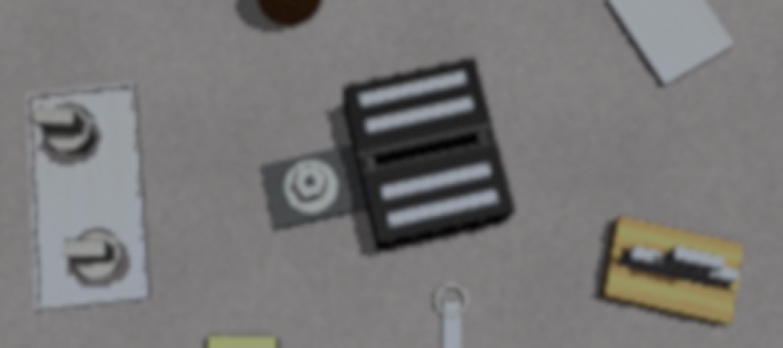

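Coarse poses agree between the two cameras and match the sizes given: box at (564,-75) mm with yaw 14.7°, plate at (472,-293) with its long axis at 78.4°, and sockets at (576,241) and (466,206). I'll hover over the box and then the plate for close-ups.

```bash
python3 - <<'E'
from plant import robot
from h import *
r=np.radians
for n,p,y in (("wbox",[.55,-.03,.30],104.8),("wplate",[.472,-.293,.25],78.4)):
    robot.goto(p,[np.pi,0,r(y)]); s=robot.sense(); print(s["t"],s["tcp_pos"],s["tcp_rot"],s["joint_pos"].round(2))
    f=robot.grab_frame("wrist"); np.savez(n+".npz",**f); print(f["fx"],f["cx"],f["cy"],f["R"],f["t"],(f["range_z"]>0).mean())
    W=cloud(f,True); z=W[...,2]
    for nm,c,R,z0,z1 in [("box",(.564,-.0755),.1,.064,.072),("nutreg",(.537,.026),.04,.025,.06),("plate",(.472,-.293),.08,.05,.13),("platehi",(.472,-.293),.08,.1,.13),("stand",(.472,-.295),.09,.022,.034)]:
        p=W[(np.hypot(W[...,0]-c[0],W[...,1]-c[1])<R)&(z>z0)&(z<z1)]
        if len(p)>9: print(n,nm,*rect(p),"z",np.percentile(p[:,2],[5,50,95]).round(4))
a=np.load("wbox.npz")["image"][:,:,::-1];b=np.load("wplate.npz")["image"][:,:,::-1]
cv2.imwrite("pics/w1.png",a)
cv2.imwrite("pics/w2.png",b)
E
```

```text
2.8667 [ 0.55019048 -0.02875846  0.29979335] [-3.14134630e+00 -2.33948289e-04  1.83124232e+00] [-0.61  0.25  0.71  1.79 -0.18  1.17  0.42]
309.70691628693146 320.00686971202845 199.44588383182548 [[ 9.66393412e-01  2.57066254e-01 -8.45039141e-04]
 [ 2.44889663e-01 -9.19608028e-01  3.07164658e-01]
 [ 7.81845632e-02 -2.97048844e-01 -9.51656009e-01]] [-0.52496718 -0.21843262  0.38190135] 0.9961171875
wbox box [566.9 -74.9] [143.5 120.8] 14.8 9060 z [0.0654 0.0668 0.0681]
wbox nutreg [540.8  26.4] [26.8 29.8] 14.9 394 z [0.032  0.0346 0.0407]
wbox plate [ 477.4 -280.6] [67.  10.8] 78.0 256 z [0.0549 0.0679 0.1045]
wbox platehi [ 479.6 -274.4] [ 4.1 11.8] 52.7 26 z [0.1007 0.1046 0.1075]
wbox stand [ 485.2 -297.3] [114.4  52.8] 79.7 971 z [0.0246 0.0266 0.0281]
4.0 [ 0.47339146 -0.2913107   0.24996432] [ 3.14125701e+00 -1.03121714e-03  1.37175331e+00] [-0.22  0.35  0.9   1.85 -0.31  1.09  0.6 ]
309.70691628693146 320.00686971202845 199.44588383182548 [[ 9.80161926e-01 -1.98198380e-01 -4.38938725e-05]
 [-1.88638045e-01 -9.32950554e-01  3.06625101e-01]
 [-6.08135491e-02 -3.00533969e-01 -9.51830366e-01]] [-0.5225606  -0.22390324  0.32747361] 0.99603125
wplate box [ 564.4 -135.1] [ 42.9 127.6] 83.5 2074 z [0.0651 0.0667 0.068 ]
wplate plate [ 475.2 -292.9] [90.2 10.1] 78.8 878 z [0.0654 0.1047 0.1075]
wplate platehi [ 474.8 -292.8] [39.1  9.3] 78.8 450 z [0.1054 0.1066 0.1078]
wplate stand [ 474.6 -295.6] [111.3  72.6] 78.6 4422 z [0.0252 0.0266 0.0279]
```

View pics/w1.png

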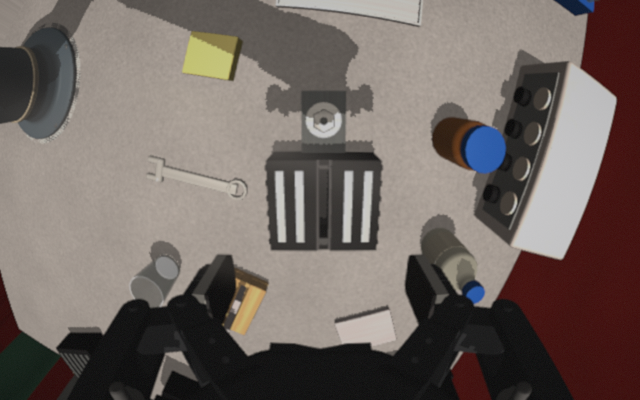

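View pics/w2.png

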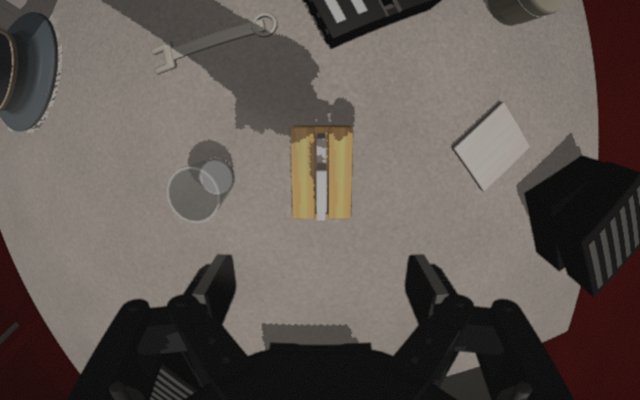

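Wrist close-ups: the box has its open dark slot centred at (324,205), with the nut at (323,121). The plate tab is at (321,190) in the stand. The jaws can now grip the plate, carry it above the slot, and I'll measure the held tab in the same camera frame.

```bash
python3 - <<'E'
from plant import robot
from h import *
r=np.radians
A=lambda y:[np.pi,0,r(y)]
robot.goto([.4735,-.293,.17],A(78.6)); 
print("c",robot.move_straight([.4735,-.293,.088],vel=.1,contact_N=12))
robot.grip(0.0,60); s=robot.sense(); print(s["t"],s["tcp_pos"],s["opening"],s["gripper_force"],s["wrist_force"])
robot.move_straight([.4735,-.293,.215],vel=.12)
s=robot.sense(); print(s["wrist_force"],s["opening"])
robot.goto([.565,-.0755,.215],A(104.8)); robot.sleep(.3)
s=robot.sense(); print(s["t"],s["tcp_pos"],s["tcp_rot"],s["opening"])
f=robot.grab_frame("wrist"); np.savez("w3.npz",**f); cv2.imwrite("pics/w3.png",f["image"][:,:,::-1])
W=cloud(f,True); z=W[...,2]; d=np.hypot(W[...,0]-.565,W[...,1]+.0755)
for z0,z1 in((.125,.19),(.19,.21),(.21,.245),(.064,.072)):
    p=W[(d<.1)&(z>z0)&(z<z1)]
    if len(p)>9: print(z0,*rect(p),np.percentile(p[:,2],[5,50,95]).round(4))
E
```

```text
c False
6.1083 [ 0.47381053 -0.29312402  0.08819406] 0.10871395530541943 59.04483139514923 [ 0.07314576 -0.54410737  1.29054708]
[-1.26214899  0.27218927 -2.8636804 ] 0.1069006469408934
8.55 [ 0.56472016 -0.07692851  0.21513362] [3.14145543e+00 2.59970133e-04 1.82654209e+00] 0.10220623847345073
0.125 [554.4 -33.7] [10.1  1.6] 12.8 289 [0.1391 0.1701 0.188 ]
0.19 [559.1 -52. ] [31.7 38.3] 14.7 1247 [0.1926 0.1938 0.2087]
0.21 [567.4 -73.1] [39.5 38.5] 51.3 4377 [0.2138 0.2332 0.2412]
0.064 [567.6 -74.8] [141.4 120.6] 15.1 15515 [0.0656 0.0668 0.068 ]
```

View pics/w3.png

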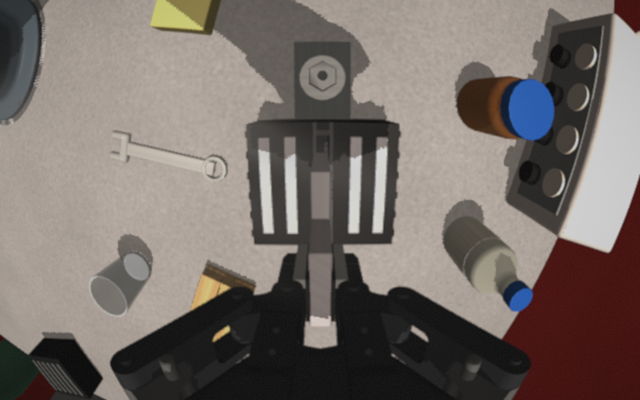

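The picture shows the plate held over the box, its near end face at about (320,195) and the slot mouth visible at (323,150). It is offset from the slot by about +1.2, +2.3 mm, so I'll correct for that and insert with contact sensing.

```bash
python3 - <<'E'
from plant import robot
from h import *
A=[np.pi,0,np.radians(104.9)]
g=np.array([.5659,-.0746])
robot.move_straight([*g,.155],vel=.12,attitude=A); robot.sleep(.3)
s=robot.sense(); e=g-s["tcp_pos"][:2]; print(s["t"],s["tcp_pos"],s["tcp_rot"],s["wrist_force"])
c=g+e
for zt in (.148,.135,.115,.0875):
    hit=robot.move_straight([*c,zt],vel=.05,attitude=A,contact_N=20); s=robot.sense(); print(zt,hit,s["t"],s["tcp_pos"].round(4),s["wrist_force"].round(1),s["torque"].round(2))
    if hit: break
E
```

```text
9.55 [ 0.56627725 -0.07460206  0.15563758] [3.14033185e+00 1.50127432e-04 1.83094855e+00] [-0.01175405  0.80342062 -3.01097614]
0.148 False 9.8417 [ 0.5651 -0.0745  0.1475] [ 0.1  0.1 -2.3] [ 0.01 -0.04 -0.01]
0.135 False 10.25 [ 0.5654 -0.0745  0.1346] [ 0.1  1.1 -2. ] [ 0.03 -0.1  -0.04]
0.115 False 10.8 [ 0.5655 -0.0745  0.1147] [ 1.3  0.5 -2.9] [ 0.09 -0.18 -0.04]
0.0875 True 11.3583 [ 0.5658 -0.0742  0.0882] [-0.5  0.   4.7] [-0.04  0.22 -0.02]
```

The plate bottomed at TCP z = 0.088, the expected home height. I'll release it, check it from above, then look over the tray.

```bash
python3 - <<'E'
from plant import robot
from h import *
A=lambda y:[np.pi,0,np.radians(y)]
robot.grip(.6); robot.move_straight([.5658,-.0742,.2],vel=.2); 
def look(n,c,zs,R=.08):
    f=robot.grab_frame("wrist"); np.savez(n+".npz",**f); cv2.imwrite(f"pics/{n}.png",f["image"][:,:,::-1])
    W=cloud(f,True); z=W[...,2]
    for cc in c:
      for z0,z1 in zs:
        p=W[(np.hypot(W[...,0]-cc[0],W[...,1]-cc[1])<R)&(z>z0)&(z<z1)]
        if len(p)>9: print(n,cc,z0,*rect(p),np.percentile(p[:,2],[5,50,95]).round(4))
look("w4",[(.567,-.075)],[(.1,.125),(.075,.1)])
robot.goto([.52,.19,.25],A(92)); robot.sleep(.25); s=robot.sense(); print(s["t"],s["tcp_pos"],s["tcp_rot"],s["joint_pos"].round(2))
look("w5",[(.576,.2415),(.466,.206)],[(.09,.1),(.043,.054)],.045)
E
```

```text
w4 (0.567, -0.075) 0.1 [567.2 -74.1] [ 9.  40.6] 14.7 610 [0.1053 0.1066 0.1077]
w4 (0.567, -0.075) 0.075 [561.9 -54.8] [9.1 1.3] 14.4 92 [0.0759 0.0881 0.0981]
13.9 [0.52040715 0.18857221 0.24991387] [-3.14154747e+00  2.85496917e-04  1.60317100e+00] [-1.07  0.33  0.82  1.85 -0.27  1.08 -0.11]
w5 (0.576, 0.2415) 0.09 [579. 243.] [14.3 33.4] 0.2 509 [0.091  0.0926 0.0937]
w5 (0.576, 0.2415) 0.043 [580.6 243.5] [43.1 38.8] 20.7 412 [0.0468 0.0487 0.0501]
w5 (0.466, 0.206) 0.09 [468.1 208. ] [14.9 33.4] 3.4 499 [0.0909 0.0925 0.0937]
w5 (0.466, 0.206) 0.043 [467. 208.] [39.4 43. ] 72.8 459 [0.0471 0.0488 0.0505]
```

View pics/w5.png

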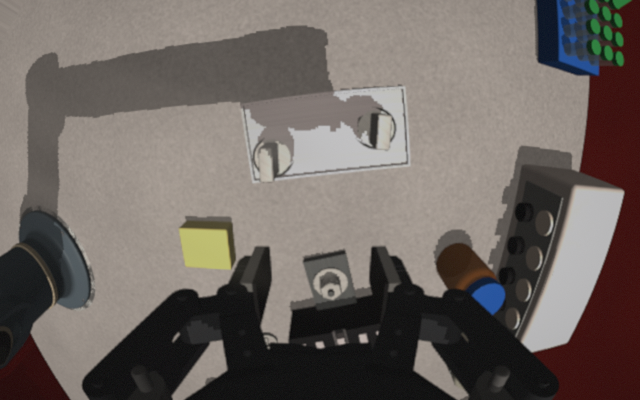

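The plate is home: its tab top is at the same height as it was in the stand. The view shows sockets at (377,130) and (270,158) on the tray and the nut at (329,283). I'll try socket_2 on the nut.

```bash
cat > sk.py <<'E'
from plant import robot
from h import *
A=lambda y:[np.pi,0,np.radians(y)]
NUT=np.array([.5390,.0268])
def rep(m): 
    s=robot.sense(); print(m,round(s["t"],2),s["tcp_pos"].round(4),s["tcp_rot"].round(4)[2],s["wrist_force"].round(1),s["torque"].round(2),round(s["opening"],3),round(s["gripper_force"])); return s
def pick(xy,yaw):
    robot.goto([*xy,.15],A(90+yaw)); robot.move_straight([*xy,.073],vel=.1,contact_N=12)
    robot.grip(0,90); rep("grip"); robot.move_straight([*xy,.15],vel=.15); rep("lift")
def tocheck(n=NUT):
    robot.goto([*n,.155],A(104.8)); robot.sleep(.2); s=rep("over")
    c=n+(n-s["tcp_pos"][:2])
    robot.move_straight([*c,.125],vel=.08,attitude=A(104.8)); rep("pre")
    h=robot.move_straight([*c,.081],vel=.04,attitude=A(104.8),contact_N=10); rep(f"hit {h}"); return c
E
python3 - <<'E'
from sk import *
pick((.4665,.2075),3); 
f=robot.grab_frame("wrist");np.savez("w6.npz",**f)
W=cloud(f,True); z=W[...,2]
t=robot.sense()["tcp_pos"]
p=W[(np.hypot(W[...,0]-t[0],W[...,1]-t[1])<.04)&(z>.115)&(z<.131)]; print(rect(p) if len(p)>5 else len(p))
tocheck()
f=robot.grab_frame("wrist");np.savez("w7.npz",**f);cv2.imwrite("pics/w7.png",f["image"][:,:,::-1])
E
```

```text
grip 15.82 [0.467  0.2078 0.0736] 1.6232 [0.5 0.1 5.5] [0.05 0.13 0.01] 0.148 88
lift 16.49 [0.4655 0.2074 0.1492] 1.6236 [ 0.3  0.8 -2.5] [ 0.04  0.08 -0.  ] 0.149 88
(array([466.1, 213.3]), array([45.9, 27.2]), 2.8, 1159)
over 17.54 [0.5386 0.0287 0.1546] 1.8322 [ 0.4  0.7 -2.2] [ 0. -0. -0.] 0.145 88
pre 18.07 [0.5391 0.0247 0.1245] 1.8287 [-0.5 -0.6 -2.6] [-0.04 -0.    0.02] 0.149 88
hit True 18.68 [0.5396 0.0249 0.1055] 1.8292 [-0.7 -0.2  5.8] [ 0.13  0.24 -0.01] 0.148 89
```

View pics/w7.png

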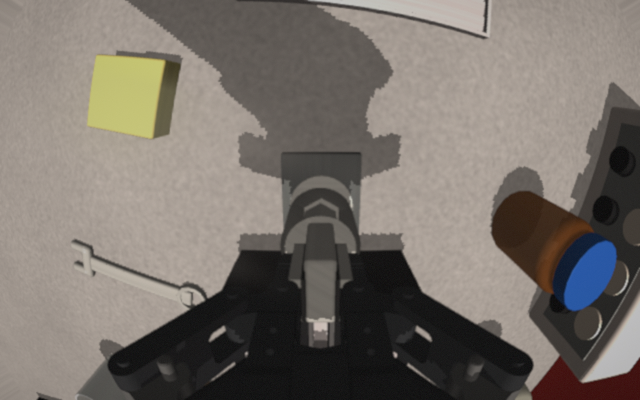

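It stopped at z = 0.1055 (nut top), but I was about 2 mm off in y because I corrected on an unsettled reading. I'll retry with a few settled offsets before calling it too small.

```bash
cat >> sk.py <<'E'
def search(offs,z0=.110):
    ax=np.array([.967,.255]); ay=np.array([-.255,.967]); y=A(104.8)
    for a,b in offs:
        n=NUT+(a*ax+b*ay)/1000; s=robot.sense()
        robot.move_straight([*s["tcp_pos"][:2],z0],vel=.08,attitude=y)
        robot.move_straight([*n,z0],vel=.05,attitude=y); robot.sleep(.15)
        c=n+(n-robot.sense()["tcp_pos"][:2])
        h=robot.move_straight([*c,.081],vel=.04,attitude=y,contact_N=15); s=rep(f"{a,b} {h}")
        if s["tcp_pos"][2]<.095: return True
    return False
E
python3 - <<'E'
from sk import *
print(search([(0,0),(0,1.2),(0,-1.2),(1.2,0),(-1.2,0)]))
E
```

```text
(0, 0) True 19.72 [0.5396 0.0268 0.1055] 1.8291 [-1.4  0.1  6.4] [ 0.02  0.45 -0.06] 0.154 89
(0, 1.2) True 20.7 [0.5393 0.0279 0.1055] 1.829 [-1.7  0.4  6.7] [-0.    0.4  -0.01] 0.149 89
(0, -1.2) True 21.68 [0.5399 0.0256 0.1055] 1.8292 [-1.3  0.2  7.3] [0.04 0.41 0.  ] 0.149 89
(1.2, 0) True 22.67 [0.5408 0.0271 0.1055] 1.829 [-2.2  0.2  7.3] [ 0.03  0.5  -0.05] 0.148 89
(-1.2, 0) True 23.65 [0.5385 0.0265 0.1055] 1.8292 [-2.5 -0.3  6.8] [ 0.08  0.37 -0.04] 0.146 89
False
```

All five placements stop at exactly the same height, so socket_2 is too small. I'll put it back where it came from and take socket_1.

```bash
python3 - <<'E'
from sk import *
s=robot.sense(); robot.move_straight([*s["tcp_pos"][:2],.155],vel=.15)
xy=[.467,.2078]
robot.goto([*xy,.15],A(93)); robot.sleep(.15)
robot.move_straight([*xy,.085],vel=.12,attitude=A(93))
h=robot.move_straight([*xy,.0725],vel=.04,contact_N=6); rep(f"down {h}")
robot.grip(.5); robot.move_straight([*xy,.16],vel=.15)
f=robot.grab_frame("wrist"); W=cloud(f,True); z=W[...,2]
p=W[(np.hypot(W[...,0]-.467,W[...,1]-.208)<.04)&(z>.09)&(z<.1)]; print(rect(p) if len(p)>5 else len(p), p[:,2].mean() if len(p) else 0)
pick((.577,.2425),.2)
print(NUT); robot.goto([*NUT,.155],A(104.8)); rep("over")
print(search([(0,0),(0,1.2),(0,-1.2),(1.2,0),(-1.2,0)],.112))
f=robot.grab_frame("wrist");cv2.imwrite("pics/w8.png",f["image"][:,:,::-1])
E
```

```text
down True 26.12 [0.4676 0.2083 0.0736] 1.6234 [ 0.5 -0.2  4.8] [-0.07  0.25  0.01] 0.147 89
(array([468.4, 208.6]), array([14. , 33.5]), 3.8, 938) 0.0924442256522945
grip 29.12 [0.5775 0.2427 0.0737] 1.5743 [0.4 0.2 2.9] [-0.02  0.14 -0.01] 0.148 88
lift 29.79 [0.576  0.2425 0.149 ] 1.5745 [-0.7  0.6 -3. ] [-0. -0.  0.] 0.145 88
[0.539  0.0268]
over 30.68 [0.5393 0.0284 0.1545] 1.8305 [ 0.3 -0.2 -2.8] [ 0.13 -0.02  0.  ] 0.149 88
(0, 0) True 32.45 [0.5388 0.0266 0.0837] 1.8292 [-0.1  0.2  5.6] [-0.01  0.32 -0.05] 0.152 89
True
```

View pics/w8.png

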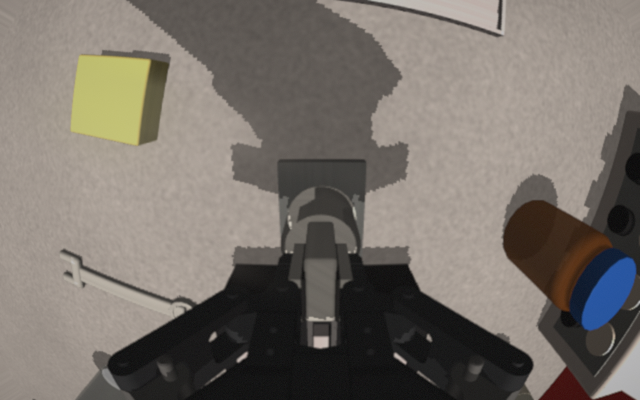

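Socket_1 dropped 21.8 mm below the nut-top contact height, so it is seated on the washer. I'll give it a light push and check the other objects before handing in.

```bash
python3 - <<'E'
from sk import *
s=robot.sense(); h=robot.move_straight([*s["tcp_pos"][:2],.0825],vel=.02,contact_N=8); robot.sleep(.4); rep(f"press {h}")
f=robot.grab_frame("side"); W=cloud(f); z=W[...,2]
for c,z0,z1 in(((.565,-.075),.085,.12),((.467,.207),.06,.1)):
    p=W[(np.hypot(W[...,0]-c[0],W[...,1]-c[1])<.04)&(z>z0)&(z<z1)]; print(rect(p),p[:,2].max())
print(robot.close_job())
E
```

```text
press False 33.15 [0.539  0.0266 0.0836] 1.8294 [-3.9  0.6 11.1] [-0.02  0.96 -0.02] 0.15 90
(array([564.8, -75.9]), array([14.9, 42.8]), 17.1, 149) 0.11371346417321328
(array([466.2, 204.8]), array([16.7, 38.6]), 7.8, 132) 0.09863931015067613
the job is handed in; nothing more can be done
None
```

The plate is fully home in the slot and released, socket_2 was too small and is back upright on the tray, and socket_1 is fully seated on the nut and still gripped; I handed the job in at about 33 s.

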